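Pin and clamp a seal-mending jig

TASK

Mend the cracked seal stone: swing the open half of the wooden jig fully shut, then lift the red-headed pin off the free-spinning turntable and push it down through the aligned holes until its collar sits flush on the brass tab. Let go of the pin, then pinch the two halves of the jig together between the fingers, firmly, and finish while still squeezing them. Do not tip over the two seals on the turntable or knock them off it, and leave the jar, the mallet and the inkstone where they are.

Things in the scene. Friction and masses are not known exactly. Their poses are not given: they have to be found in the camera images.
- jig: mending jig, bolted down, placed differently each time. Origin on the bench under the hinge axis; z up, +y from the hinge to the pin hole (110 mm away), x = 0 is the plane where the halves meet. Steel base plate 12 mm high, x -50 to 50, y -25 to 140 mm. Shut, the two wooden halves are 56 mm wide together (x -28 to 28 mm, flat outer faces), y 14 to 92 mm, top 60 mm above the bench
- jig_hinge (a point): point on the vertical hinge axis, 60 mm above the bench; axes as jig. (Each half also holds half of the pale green stone, 26 x 24 mm when joined, centred 54 mm from the hinge axis, top 72 mm above the bench)
- jaw_face (a point): centre of the flat outer face of the swinging half (dark red wood, on the +x side of the jig): 28 mm out from the jig's meeting plane, 54 mm along from the hinge, 37 mm above the bench. Its axes turn with the half and equal those of jig when shut; x points out of the face, y away from the hinge. The face runs 14 to 92 mm from the hinge, 14 to 60 mm above the bench
- jaw (a joint): hinge angle of the swinging half, rad: 0 = shut (hard stop, holes aligned), positive = open, the half turning clockwise seen from above away from the fixed half, up to 1.3. Starts 0.6 to 1.1. Stiff hinge, no spring: stays where it is left; about 0.12 N m turns it
- jig_hole (a point): centre of the mouth of the pin hole, 60 mm above the bench. The fixed half (pale wood, -x side, outer face x = -28 mm) has two brass tabs, 32 x 32 mm, at heights 12 to 26 and 46 to 60 mm, with a vertical 13 mm hole through both
- tongue_hole (a point): centre of the 13 mm hole in the swinging half's steel tongue (32 x 32 mm, heights 28 to 44 mm), on its top face; the tongue enters between the brass tabs, its hole right under jig_hole when shut
- stand: fixed foot of the turntable, origin on the bench on the turntable's axis; placed and turned differently each time
- turntable (a joint): turn of the turntable from its start, rad, counter-clockwise; passive, spins freely. Rosewood disc 210 mm across, top 22 mm above the bench; on it, centred 65 mm from the axis, a pale wood block 36 x 36 mm, top 72 mm above the bench, with a 13 mm hole in which the pin hangs upright by its collar
- pin: the pin, about 70 g, upright: steel shank 10 mm across, 46 mm long with a tapered foot; above it a brass collar 24 mm across, 4 mm thick; above that a red round grip 18 mm across, 30 mm tall (50 to 80 mm above the foot). Origin at the centre of the foot, z up along the pin
- pin_seat (a point): centre of the collar's underside, 46 mm above the pin's foot; 72 mm above the bench on the turntable, 60 mm when fully home in the jig
- seal_a: bystander: reddish seal stone standing on the turntable, 25 mm square, 50 mm tall; origin at the centre of its underside
- seal_b: bystander: cream seal stone standing on the turntable, 28 mm square, 50 mm tall; origin at the centre of its underside
- paste_jar: bystander: white porcelain paste jar with blue lid, 64 mm across, 42 mm tall; origin under its centre
- mallet: bystander: hammer lying on the bench, 220 mm long; origin under its middle
- inkstone: bystander: round black inkstone, 104 mm across, 18 mm tall; origin under its centre
There are look-alikes about, which are no part of the job. Leave any pink or white look-alike of the pin alone.

How it is judged:
By the outcome, as a careful person would: the job done as asked, in the order asked, and still so for the second after the job is handed in, while the arm keeps its last pose, push and grip.
It also fails if it takes over 72 s, if anything falls off the work surface, if the arm or the gripper's body presses on something with over 40 N, if the wrist force passes 120 N, or if a joint passes its speed limit or range.

ROBOT

A 6-joint arm with a two-finger parallel gripper is mounted at the origin on the work surface. World frame = base frame: x ahead of the robot, y to its left, z up, the work surface at z = 0. Lengths are in m, angles in rad, forces in N, time in s.
With the tool pointing down it reaches from about 0.425 to 0.95 m from the base axis. Payload 14.7 kg.
Tool frame: the origin (TCP) lies between the finger pads, 19 mm behind the fingertips; this is the grasp point; z points along the fingers, y is the line along which they close (so a half turn about z gives the same grasp; the last joint's range is limited). The gripper opens to 85 mm and grips with 20 to 120 N. Pads are 22 mm wide; open, the fingers measure 114 mm over their backs; the gripper's body (76 mm by 85 mm) begins 54 mm behind the grasp point. The pads swing forward as they close: fully open they stand 13 mm farther back than shut.
Start: joints at [-1.199, 0.48, 1.596, -0, 1.065, -0.047], TCP at [0.264, -0.594, 0.25] pointing down, gripper open.
Joint ranges: [-2.75, 2.75], [-0.82, 2.05], [0.23, 2.67], [-1.56, 4.7], [0.09, 2.69], [-2.92, 2.92]. Speed limits (rad/s): [1.89, 1.89, 2.39, 3.01, 3.01, 3.01].

INTERFACE

Orientations are given as a unit quaternion [w, x, y, z].
In Python, from cell import * gives the robot as it stands. The module is installed in compiled form; this text tells all that it offers.
- The arm moves only by the tool move_arm, never from a script. Its argument "plan" is a list of rows, each a list of 7 numbers: the turn, a rotation vector about the tool's x, y, z in rad, then the shift along the tool's x, y, z in m, then the opening, from 0 (shut) to 1 (fully open). In form: [[rx, ry, rz, x, y, z, claw], ...]. A call has 1 to 20 rows; each row is the pose to reach, as a shift and turn from the pose commanded when the call began, along the tool's axes at that moment; what a row does not reach only later rows make up. A row lasts 1/12 s, in which the tool goes at most 41.7 mm and 7.16 degrees, less where a joint would pass 70% of its speed; a pose out of reach is approached as far as the arm can. A call with a gripper value outside its range is refused whole. The fingers move at their own pace and stop on an object; the grip force is fixed at half the most. Time passes only in rows, so rows that repeat a pose let the fingers close. It gives the time, the measured TCP pose, the force, the opening and the grip force at its end, in the units of the state.
- get_obs(): the state, without advancing time (a new reading comes with each control period).
- get_image(name): name is "scene" or "top" or "wrist"; returns the picture (384x512x3 uint8, red, green, blue); there is no depth.
- camera_info(name): a dict with "intrinsics" (3x3 intrinsics, pixels), "R" (3x3) and "t" (3): a world point X has camera coordinates R X + t. Camera axes: x right, y down, z forward; pixel columns grow to the right and rows downward; lengths in m; the calibration is good to about 2 mm. A picture is of the moment at which its call begins: read the wrist's pose just before it. camera_info takes no time and is no camera call; for the wrist camera it gives the pose at the moment of the call.
- sign_off(): hands the job in; it is judged then, once.
Trained networks look in the newest picture that a camera, given by its name, has taken for a name from the list of things; names that differ only in an ending like _2 or _b are one class to them, and where a whole thing is asked for, a point or a joint stands for the part that bears it (a point fixed in the world has none). Each returns a list of dicts, best first, with "conf" (0 to 1); they miss things now and then, are a little off and sometimes report something else, mostly with a low value. They report only what shows in the picture. A call takes as long as a camera call. They do not tell look-alikes from the thing itself.
- cut_out(camera, target): "pixels" (384x512 bool, what is visible of it) and "position" ([row, column] in pixels, amid what is visible of it).
The state is a dict: "time_s": time; "joint_pos": joint angles; "qd": joint speeds; "effort": joint torques, N m; "tcp_pos": TCP position; "eef_rot": TCP orientation; "contact_force": force on the tool from outside, world axes, zero at the start; "moment": the same for the moment, N m; "opening": finger opening in m; "finger_force": force on a finger pad.
Only numpy, scipy, OpenCV 4.12 (cv2) and the standard library are available. Lean on these libraries where they do the work, as an engineer would, in place of code of your own. Each camera call takes 0.05 s, during which the arm holds its last target. There are 200 camera calls.

## Working session

There is one attempt and no reset: what is moved stays moved. The work goes in short steps, Python scripts to look and compute and a tool call to move; the robot and the scene stay as the last step left them, time stands still between calls to the robot, and variables do not carry over. Pictures are saved under pics/ and viewed, at most 10 in all, crops included, and the job is handed in when it is done.

Besides the shell and the picture viewer there is one more tool, called after ">>>" as name(argument=value, ...) on one line, values as JSON. move_arm: Moves the arm, as the interface text tells. Its arguments: {"type":"object","properties":{"plan":{"type":"array","items":{"type":"array","items":{"type":"number"}}}},"required":["plan"]}

```bash
mkdir -p pics; cat > h.py <<'E'
from cell import *
import numpy as np, cv2
from scipy.spatial.transform import Rotation as R_
def save(n,im,box=None,k=1):
    if box: im=im[box[0]:box[1],box[2]:box[3]]
    im=cv2.resize(im,None,fx=k,fy=k,interpolation=cv2.INTER_CUBIC)
    cv2.imwrite('pics/'+n,im[:,:,::-1])
def onplane(ci,rc,z):
    K,R,t=[np.array(ci[k]) for k in('intrinsics','R','t')]
    d=R.T@np.linalg.inv(K)@np.array([rc[1],rc[0],1.]); c=-R.T@t
    return c+d*(z-c[2])/d[2]
def tri(obs):
    A=np.zeros((3,3));b=np.zeros(3)
    for ci,rc in obs:
        K,R,t=[np.array(ci[k]) for k in('intrinsics','R','t')]
        d=R.T@np.linalg.inv(K)@np.array([rc[1],rc[0],1.]);d/=np.linalg.norm(d);c=-R.T@t
        P=np.eye(3)-np.outer(d,d);A+=P;b+=P@c
    return np.linalg.solve(A,b)
def proj(ci,X):
    K,R,t=[np.array(ci[k]) for k in('intrinsics','R','t')]
    p=K@(R@np.array(X)+t);return p[1]/p[2],p[0]/p[2]
E
python3 - <<'E'
from h import *
ims=[get_image(n) for n in('scene','top')]
save('a.png',ims[0],k=1.5); save('b.png',ims[1],k=1.5)
for n in('scene','top'):
  c=camera_info(n);print(n,-np.array(c['R']).T@c['t'])
  for t in('pin','jig','jaw_face','stand','turntable','seal_a','paste_jar','mallet','inkstone','tongue_hole','jig_hole'):
    try:
      for d in cut_out(n,t)[:4]: print(t,round(d['conf'],2),np.round(d['position']),d['pixels'].sum(),np.round(onplane(c,d['position'],.06),3))
    except Exception as e: print(t,e)
o=get_obs();print(o['eef_rot'],o['tcp_pos'],o['opening'])
E
```

```text
scene [1.24318987 0.06001647 0.95593279]
pin 0.55 [200. 320.] 108 [0.537 0.081 0.06 ]
pin 0.47 [210. 357.] 123 [0.547 0.179 0.06 ]
jig 0.78 [191. 260.] 2044 [ 0.539 -0.083  0.06 ]
jaw_face 0.9 [198. 248.] 620 [ 0.569 -0.108  0.06 ]
stand 0.76 [228. 377.] 3879 [0.591 0.233 0.06 ]
stand 0.19 [261. 290.] 570 [0.735 0.033 0.06 ]
turntable 0.97 [227. 380.] 3653 [0.587 0.24  0.06 ]
seal_a 0.7 [241. 398.] 203 [0.619 0.284 0.06 ]
seal_a 0.56 [203. 391.] 196 [0.503 0.266 0.06 ]
paste_jar 0.83 [261. 294.] 589 [0.732 0.042 0.06 ]
paste_jar 0.34 [201. 391.] 210 [0.497 0.266 0.06 ]
mallet 0.64 [209. 120.] 798 [ 0.682 -0.431  0.06 ]
mallet 0.21 [240. 396.] 200 [0.616 0.281 0.06 ]
inkstone 0.83 [230. 148.] 1111 [ 0.726 -0.332  0.06 ]
tongue_hole 0.7 [193. 247.] 675 [ 0.556 -0.116  0.06 ]
jig_hole 0.57 [186. 258.] 1979 [ 0.523 -0.093  0.06 ]
top [ 0.44544946 -0.10026593  1.12362369]
pin 0.56 [187. 194.] 58 [0.601 0.082 0.06 ]
jig 0.66 [228. 255.] 1936 [ 0.481 -0.102  0.06 ]
jaw_face 0.79 [207. 260.] 411 [ 0.544 -0.114  0.06 ]
stand 0.93 [204. 145.] 3482 [0.548 0.225 0.06 ]
turntable 0.84 [201. 142.] 3370 [0.558 0.234 0.06 ]
turntable 0.5 [222. 126.] 109 [0.495 0.277 0.06 ]
seal_a 0.53 [220. 125.] 140 [0.502 0.28  0.06 ]
paste_jar 0.75 [156. 212.] 315 [0.698 0.031 0.06 ]
paste_jar 0.6 [209. 261.] 375 [ 0.538 -0.117  0.06 ]
paste_jar 0.41 [221. 257.] 2036 [ 0.502 -0.107  0.06 ]
mallet 0.91 [183. 373.] 812 [ 0.62 -0.45  0.06]
mallet 0.68 [209. 260.] 440 [ 0.539 -0.116  0.06 ]
inkstone 0.95 [164. 341.] 925 [ 0.677 -0.357  0.06 ]
inkstone 0.5 [196. 154.] 61 [0.574 0.2   0.06 ]
inkstone 0.3 [202. 144.] 3354 [0.557 0.229 0.06 ]
tongue_hole 0.71 [204. 260.] 382 [ 0.552 -0.116  0.06 ]
jig_hole 0.79 [224. 256.] 1919 [ 0.495 -0.105  0.06 ]
[1.57799685e-05 9.78156196e-01 2.07871250e-01 5.67296822e-06] [ 0.26434431 -0.59382124  0.25002571] 0.08549077607071243
```

View pics/a.png

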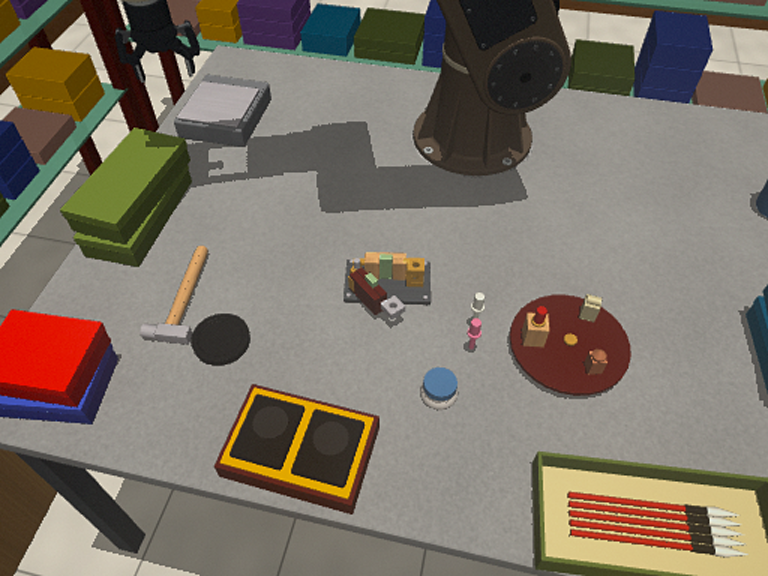

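View pics/b.png

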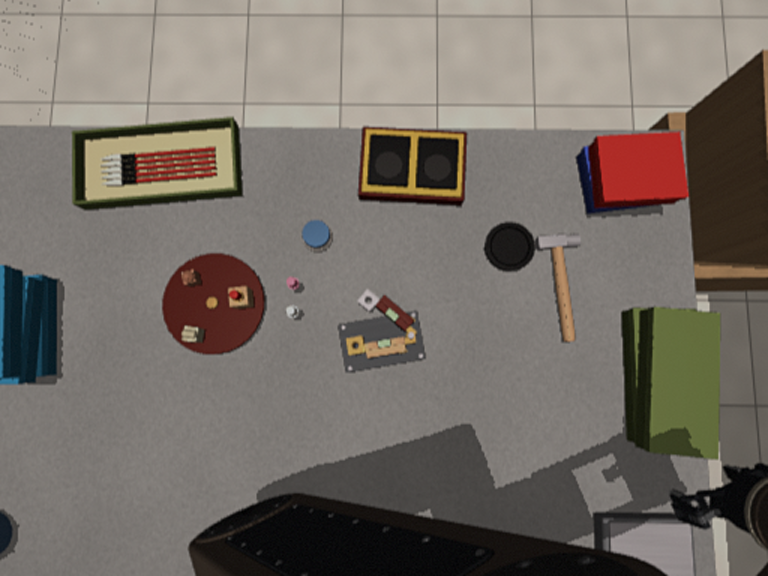

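The scene view shows the jig at about [row 185, col 258], with its dark red half open. The turntable is at [228, 380], with the red pin in its block at [212, 360]. The top view puts the red pin at [197, 158]. The look-alikes stand on the bench between jig and turntable: pink at [220, 316] and white at [200, 320] in the scene view. Next I'll move the wrist camera over the jig.

```bash
cat >> h.py <<'E'
def to(target,yaw=None,o=None):
    """print the tool-axes shift and z-turn to reach target (world TCP), tool x at world yaw (rad), pointing down"""
    o=o or get_obs(); q=o['eef_rot'];R=R_.from_quat([q[1],q[2],q[3],q[0]])
    s=R.inv().apply(np.array(target)-o['tcp_pos'])
    c=np.cos(yaw) if yaw is not None else 0; n=np.sin(yaw) if yaw is not None else 0
    rv=np.zeros(3) if yaw is None else (R.inv()*R_.from_matrix(np.array([[c,n,0],[n,-c,0],[0,0,-1.]]))).as_rotvec()
    x=R.as_matrix()[:,0]
    print('rot',np.round(rv,4),'shift',np.round(s,4),'rows',np.linalg.norm(s)/.0417,np.degrees(np.linalg.norm(rv))/7.16,'yaw now',np.arctan2(x[1],x[0]))
E
python3 - <<'E'
from h import *
c=camera_info('wrist');R=np.array(c['R']);C=-R.T@c['t'];o=get_obs()
q=o['eef_rot'];T=R_.from_quat([q[1],q[2],q[3],q[0]])
print(T.inv().apply(C-o['tcp_pos']),T.inv().apply(R.T[:,2]),np.array(c['intrinsics'])[0])
to([.43,-.13,.30],0)
E
```

```text
[ 0.06785959  0.00021844 -0.12350982] [-2.66267441e-01  5.90550885e-04  9.63899010e-01] [273.32748264   0.         258.92732719]
rot [ 0.     -0.      0.4188] shift [ 0.34   -0.3564 -0.05  ] rows 11.87157866065385 3.351293628846255 yaw now 0.4187963322074757
```

>>> move_arm(plan=[[0,0,0.4188,0.34,-0.356,-0.05,1],[0,0,0.4188,0.34,-0.356,-0.05,1],[0,0,0.4188,0.34,-0.356,-0.05,1],[0,0,0.4188,0.34,-0.356,-0.05,1],[0,0,0.4188,0.34,-0.356,-0.05,1],[0,0,0.4188,0.34,-0.356,-0.05,1],[0,0,0.4188,0.34,-0.356,-0.05,1],[0,0,0.4188,0.34,-0.356,-0.05,1],[0,0,0.4188,0.34,-0.356,-0.05,1],[0,0,0.4188,0.34,-0.356,-0.05,1],[0,0,0.4188,0.34,-0.356,-0.05,1],[0,0,0.4188,0.34,-0.356,-0.05,1],[0,0,0.4188,0.34,-0.356,-0.05,1],[0,0,0.4188,0.34,-0.356,-0.05,1],[0,0,0.4188,0.34,-0.356,-0.05,1],[0,0,0.4188,0.34,-0.356,-0.05,1]])

```text
time_s: 2.53
tcp_pos: [0.4299, -0.1311, 0.2999]
eef_rot: [0.0, 1.0, -0.0, -0.0]
contact_force: [-1.0, 0.8, -0.5]
opening: 0.0852
finger_force: 0.0
```

```bash
python3 - <<'E'
from h import *
import pickle
o=get_obs();print(o['tcp_pos'],o['time_s'])
c=camera_info('wrist');im=get_image('wrist');save('c.png',im,k=1.5)
pickle.dump((c,im),open('v1.pkl','wb'))
for t in('jig','jaw_face','jig_hole','tongue_hole'):
  for d in cut_out('wrist',t)[:2]: print(t,round(d['conf'],2),np.round(d['position']),d['pixels'].sum())
to([.50,0.15,.30],0)
E
```

```text
[ 0.42991598 -0.13109131  0.29991879] 2.5333
jig 0.73 [118. 234.] 9559
jig 0.58 [ 74. 240.] 2455
jaw_face 0.89 [ 73. 240.] 2377
jaw_face 0.53 [  3. 430.] 419
jig_hole 0.87 [117. 235.] 9662
tongue_hole 0.75 [ 72. 244.] 2287
rot [-0.0001  0.0002 -0.0016] shift [ 6.960e-02 -2.812e-01 -1.000e-04] rows 6.947056409574155 0.013178936766359693 yaw now -0.0016310202844167945
```

View pics/c.png

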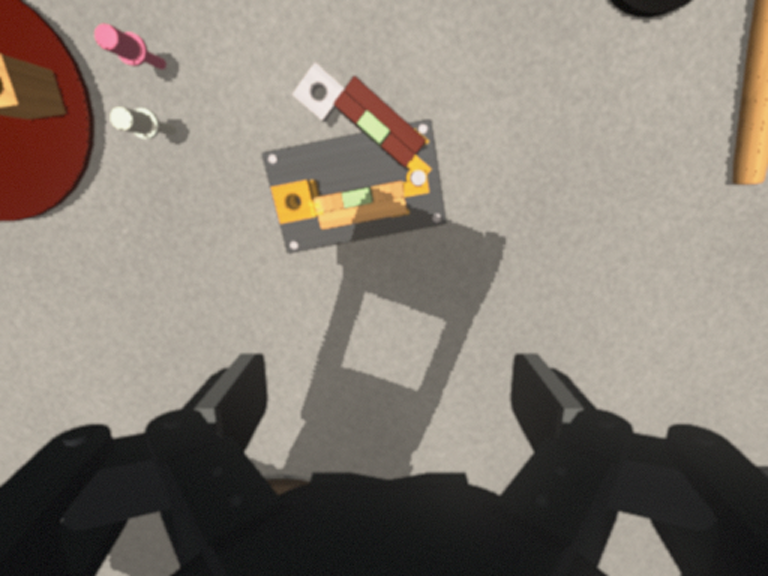

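The wrist view shows the pin hole in the brass tab at about [134, 195], the hinge cap at [118, 279] and the tongue hole at [61, 212]. I'll take a second wrist view from a different place, then look at the turntable.

>>> move_arm(plan=[[0,0,0,0.06,-0.07,0.06,1],[0,0,0,0.06,-0.07,0.06,1],[0,0,0,0.06,-0.07,0.06,1],[0,0,0,0.06,-0.07,0.06,1],[0,0,0,0.06,-0.07,0.06,1]])

```text
time_s: 3.2
tcp_pos: [0.49, -0.0599, 0.239]
eef_rot: [-0.0, 1.0, 0.001, -0.001]
contact_force: [-0.4, -1.0, 0.7]
opening: 0.0856
finger_force: 0.0
```

```bash
python3 - <<'E'
from h import *
import pickle
o=get_obs();print(o['tcp_pos'],o['time_s'])
c=camera_info('wrist');im=get_image('wrist');save('d.png',im,k=1.5)
pickle.dump((c,im),open('v2.pkl','wb'))
to([.50,0.16,.30],0)
E
```

```text
[ 0.48998521 -0.05990797  0.23902652] 3.2
rot [-0.      0.0012  0.0006] shift [ 0.0101 -0.2205 -0.0602] rows 5.487140643901316 0.010266889668453532 yaw now 0.000562954150521006
```

View pics/d.png

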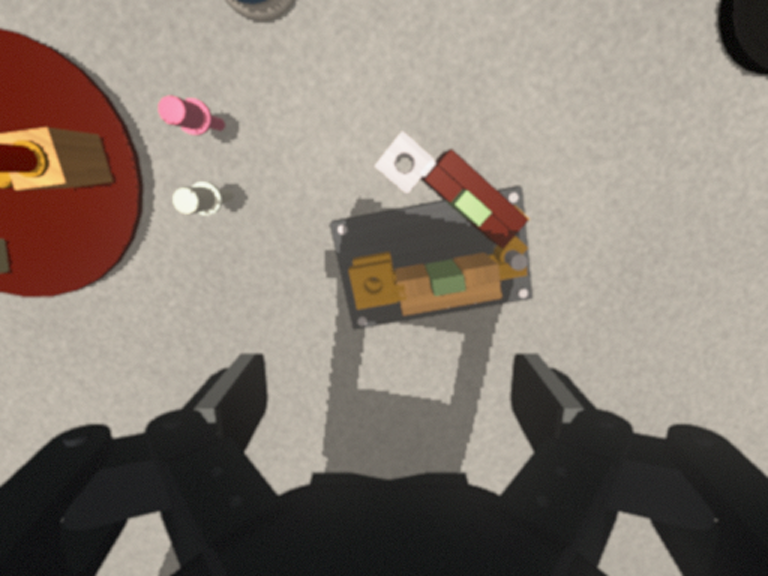

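The second wrist view shows the jig hole at [190, 249], the hinge cap at [174, 344] and the tongue hole at [109, 269]. The four bolts are also clear, at [153, 228], [131, 343], [195, 349] and [215, 241].

```bash
python3 - <<'E'
from h import *
import pickle
c1,_=pickle.load(open('v1.pkl','rb'));c2,_=pickle.load(open('v2.pkl','rb'))
P={'hole':((293,201),(373,285)),'hinge':((418,177),(516,261)),'tongue':((318,91),(404,163)),
'b1':((272,159),(342,229)),'b2':((423,129),(514,197)),'b3':((437,217),(523,293)),'b4':((293,245),(362,322))}
f=lambda p:(p[1]/1.5,p[0]/1.5)
X={}
for k,(a,b) in P.items():
  z={'hole':.06,'tongue':.044,'hinge':.066}.get(k,.014)
  p1=onplane(c1,f(a),z);p2=onplane(c2,f(b),z);X[k]=(p1+p2)/2
  print(k,'tri',tri([(c1,f(a)),(c2,f(b))]).round(4),p1.round(4),p2.round(4))
cen=sum(X['b%d'%i] for i in(1,2,3,4))/4
d=(X['b1']+X['b4']-X['b2']-X['b3'])[:2];y=d/np.linalg.norm(d);print('cen',cen,'yaw',np.arctan2(y[1],y[0]))
h=cen[:2]-.0575*y;print('hinge from bolts',h,'hole',h+.11*y)
d=X['hole'][:2]-X['hinge'][:2];print('hole-hinge',np.linalg.norm(d),np.arctan2(d[1],d[0]))
t=X['tongue'][:2]-X['hinge'][:2];print('tongue',np.linalg.norm(t),np.arctan2(t[1],t[0]))
E
```

```text
hole tri [ 0.4771 -0.0482  0.0584] [ 0.4772 -0.0486  0.06  ] [ 0.4775 -0.0483  0.06  ]
hinge tri [ 0.4967 -0.1563  0.0598] [ 0.4972 -0.1563  0.066 ] [ 0.4976 -0.154   0.066 ]
tongue tri [ 0.5672 -0.0717  0.0441] [ 0.5675 -0.0718  0.044 ] [ 0.567  -0.0715  0.044 ]
b1 tri [ 0.514  -0.0203  0.0124] [ 0.5137 -0.0206  0.014 ] [ 0.5143 -0.0207  0.014 ]
b2 tri [ 0.5407 -0.164   0.0139] [ 0.5404 -0.1638  0.014 ] [ 0.541  -0.1642  0.014 ]
b3 tri [ 0.4588 -0.179   0.0152] [ 0.459  -0.1794  0.014 ] [ 0.4581 -0.1791  0.014 ]
b4 tri [ 0.432  -0.0364  0.0178] [ 0.4312 -0.0354  0.014 ] [ 0.4307 -0.0363  0.014 ]
cen [ 0.48605343 -0.09992846  0.014     ] yaw 1.7576942326569545
hinge from bolts [ 0.49673761 -0.15642711] hole [ 0.47629832 -0.04834272]
hole-hinge 0.10854844335374456 1.7562879859663738
tongue 0.10883788419415921 0.8737353709447873
```

>>> move_arm(plan=[[0,0,0,0.01,-0.22,-0.01,1],[0,0,0,0.01,-0.22,-0.01,1],[0,0,0,0.01,-0.22,-0.01,1],[0,0,0,0.01,-0.22,-0.01,1],[0,0,0,0.01,-0.22,-0.01,1],[0,0,0,0.01,-0.22,-0.01,1],[0,0,0,0.01,-0.22,-0.01,1],[0,0,0,0.01,-0.22,-0.01,1]])

```text
time_s: 3.92
tcp_pos: [0.5003, 0.1593, 0.2507]
eef_rot: [0.0, 1.0, 0.0, 0.0]
contact_force: [0.5, -1.1, -0.3]
opening: 0.0853
finger_force: 0.0
```

```bash
python3 - <<'E'
from h import *
import pickle
o=get_obs();print(o['tcp_pos'],o['time_s'])
c=camera_info('wrist');im=get_image('wrist');save('e.png',im,k=1.5)
pickle.dump((c,im),open('v3.pkl','wb'))
hsv=cv2.cvtColor(im,cv2.COLOR_RGB2HSV)
for t in('pin','seal_a','turntable'):
  for d in cut_out('wrist',t)[:4]: print(t,round(d['conf'],2),np.round(d['position']),d['pixels'].sum(),im[d['pixels']].mean(0).round())
E
```

```text
[0.50025084 0.15925918 0.25071728] 3.9167
pin 0.79 [140. 330.] 391 [175. 168. 151.]
pin 0.68 [ 88. 332.] 544 [223. 154. 174.]
pin 0.57 [120. 235.] 401 [239. 102.  43.]
seal_a 0.81 [179. 159.] 885 [194. 179. 137.]
seal_a 0.8 [ 80. 142.] 927 [171. 105.  69.]
turntable 0.77 [115. 192.] 20268 [154.  72.  51.]
```

View pics/e.png

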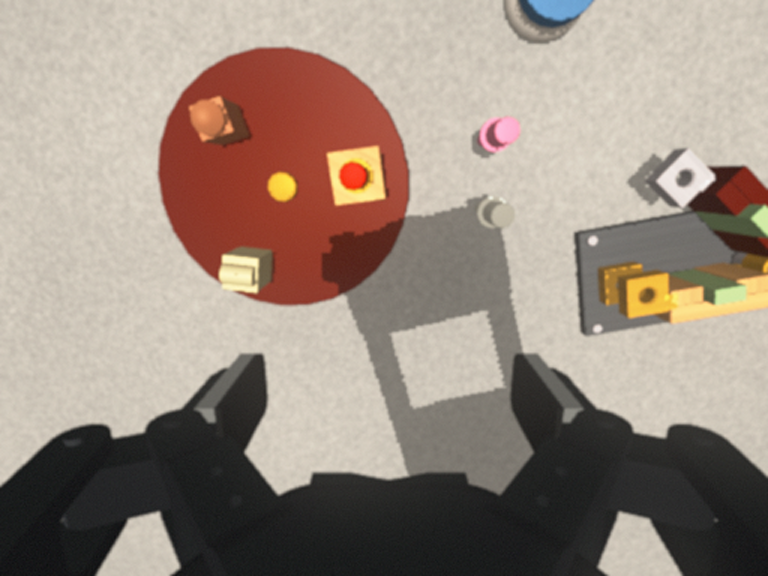

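The turntable view has three pin-like things:
- **Red head**, at [117, 235], in the pale block on the disc.
- **Pink one**, at [88, 332], on the bench.
- **White one**, at [140, 330], on the bench.

The red one fits, because it hangs in the turntable's block and has a red grip over a brass collar. I'll confirm that in one crop, and work out the push start.

```bash
cat >> h.py <<'E'
H=np.array([.4967,-.1562]);G=.187
def jw(x,y,a=0):
    g=G-a;return H+x*np.array([np.cos(g),np.sin(g)])+y*np.array([-np.sin(g),np.cos(g)])
def redpix(im):
    h=cv2.cvtColor(im,cv2.COLOR_RGB2HSV);m=((h[...,0]<5)|(h[...,0]>175))&(h[...,1]>200)&(h[...,2]>185)
    n,l,s,c=cv2.connectedComponentsWithStats(m.astype(np.uint8));return [(s[i,4],c[i][::-1].round(1)) for i in np.argsort(-s[1:,4])[:3]+1]
E
python3 - <<'E'
from h import *
import pickle
c,im=pickle.load(open('v3.pkl','rb'));save('f.png',im,(40,220,90,370),2.5)
print(redpix(im),onplane(c,redpix(im)[0][1],.105)); print('axis',onplane(c,(186/1.5,281/1.5),.026))
c2,i2=pickle.load(open('v2.pkl','rb'));print(redpix(i2))
p=jw(.064,.07,.883);to([*p,.13],G+np.pi/2-.883)
E
```

```text
[(np.int32(184), array([116.5, 235.6]))] [0.56917361 0.18126155 0.105     ]
axis [0.56053192 0.24755497 0.026     ]
[]
rot [ 2.000e-04 -1.000e-04 -8.767e-01] shift [0.091  0.3015 0.1203] rows 8.084507888786622 7.015425436584643 yaw now -0.0018903162893638148
```

View pics/f.png

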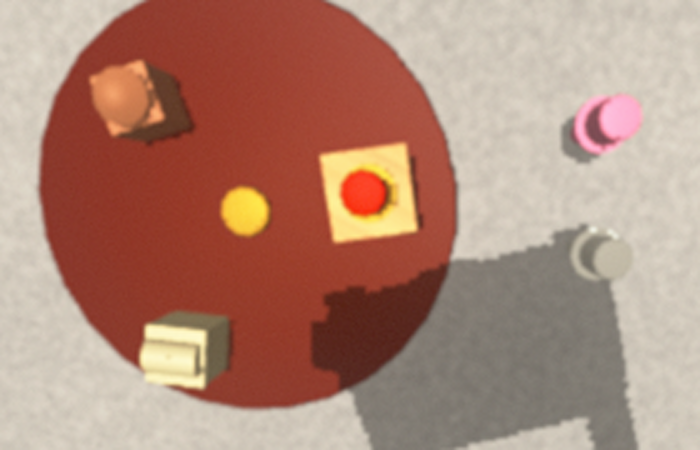

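The crop confirms that the red head with the brass collar sits in the pale block on the disc. The pink and white ones stand on the bench. First I'll shut the jaw.

>>> move_arm(plan=[[0,0,-0.877,0.091,0.3015,0.12,0],[0,0,-0.877,0.091,0.3015,0.12,0],[0,0,-0.877,0.091,0.3015,0.12,0],[0,0,-0.877,0.091,0.3015,0.12,0],[0,0,-0.877,0.091,0.3015,0.12,0],[0,0,-0.877,0.091,0.3015,0.12,0],[0,0,-0.877,0.091,0.3015,0.12,0],[0,0,-0.877,0.091,0.3015,0.12,0],[0,0,-0.877,0.091,0.3015,0.12,0],[0,0,-0.877,0.091,0.3015,0.12,0],[0,0,-0.877,0.091,0.3015,0.12,0]])

```text
time_s: 5.03
tcp_pos: [0.5904, -0.1444, 0.1291]
eef_rot: [-0.0, 0.906, 0.423, -0.001]
contact_force: [-0.7, 1.2, 1.3]
opening: -0.0
finger_force: 0.0
```

```bash
python3 - <<'E'
from h import *
o=get_obs();print(o['tcp_pos'],o['time_s'],o['opening'])
im=get_image('wrist');save('g.png',im,k=1.5)
p=jw(.064,.07,.883);to([*p,.05],G+np.pi/2-.883)
E
```

```text
[ 0.59043419 -0.14442198  0.12914233] 5.0333 -2.4849080731565315e-05
rot [-0.001   0.0003 -0.0007] shift [-0.0001  0.0006  0.0797] rows 1.9108936661718872 0.01014372158019133 yaw now 0.8740750452616902
```

View pics/g.png

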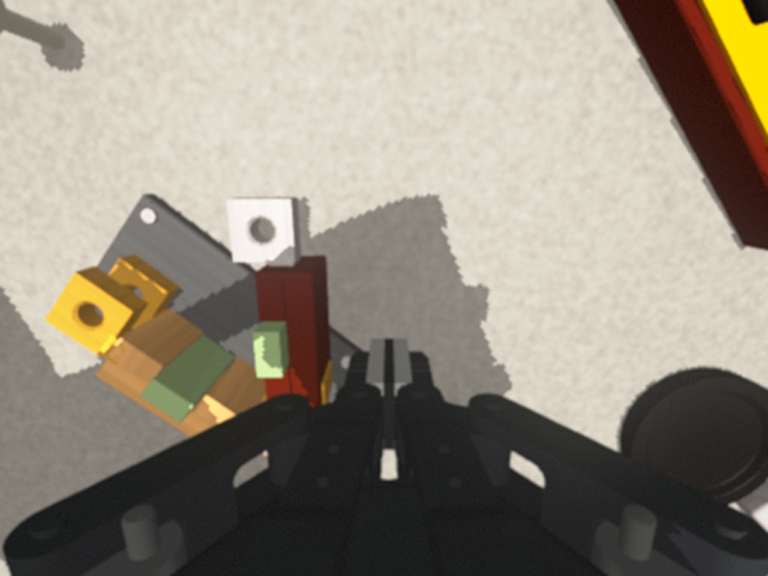

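The jaw's dark red face runs parallel to the tool, and the closed fingers hang just beside it at [240, 258]. The way down is clear.

>>> move_arm(plan=[[0,0,0,0,0,0.04,0],[0,0,0,0,0,0.08,0],[0,0,0,0,0,0.08,0],[0,0,0,0,0,0.08,0]])

```text
time_s: 5.42
tcp_pos: [0.5896, -0.1407, 0.0494]
eef_rot: [-0.001, 0.905, 0.425, -0.001]
contact_force: [-0.2, -0.7, 0.6]
opening: -0.0
finger_force: 0.0
```

```bash
python3 - <<'E'
from h import *
o=get_obs();print(o['tcp_pos'],o['time_s'],o['contact_force'])
q=o['eef_rot'];R=R_.from_quat([q[1],q[2],q[3],q[0]])
for i in range(19):
  s=max(0,(i-1)/17);a=.883*(1-s);x=.064-.0215*min(1,(i+1)/2)
  d=R.inv().apply([*jw(x,.07,a),.05]-np.array([*jw(.064,.07,.883),.05]))
  print(f'[0,0,{-(.883-a):.3f},{d[0]:.4f},{d[1]:.4f},0,0]',end=',')
E
```

```text
[ 0.5896274  -0.14074462  0.0494008 ] 5.4167 [-0.17694905 -0.67062209  0.56697499]
[0,0,-0.000,0.0000,-0.0107,0,0],[0,0,-0.000,0.0001,-0.0215,0,0],[0,0,-0.052,0.0022,-0.0252,0,0],[0,0,-0.104,0.0041,-0.0290,0,0],[0,0,-0.156,0.0058,-0.0329,0,0],[0,0,-0.208,0.0074,-0.0368,0,0],[0,0,-0.260,0.0087,-0.0409,0,0],[0,0,-0.312,0.0098,-0.0450,0,0],[0,0,-0.364,0.0107,-0.0491,0,0],[0,0,-0.416,0.0113,-0.0533,0,0],[0,0,-0.467,0.0118,-0.0576,0,0],[0,0,-0.519,0.0120,-0.0618,0,0],[0,0,-0.571,0.0120,-0.0661,0,0],[0,0,-0.623,0.0118,-0.0703,0,0],[0,0,-0.675,0.0114,-0.0746,0,0],[0,0,-0.727,0.0108,-0.0788,0,0],[0,0,-0.779,0.0099,-0.0829,0,0],[0,0,-0.831,0.0088,-0.0870,0,0],[0,0,-0.883,0.0075,-0.0911,0,0],
```

>>> move_arm(plan=[[0,0,0,0,-0.0107,0,0],[0,0,0,0,-0.0215,0,0],[0,0,-0.052,0.0022,-0.0252,0,0],[0,0,-0.104,0.0041,-0.029,0,0],[0,0,-0.156,0.0058,-0.033,0,0],[0,0,-0.208,0.0074,-0.037,0,0],[0,0,-0.26,0.0087,-0.041,0,0],[0,0,-0.312,0.0098,-0.045,0,0],[0,0,-0.364,0.0107,-0.049,0,0],[0,0,-0.416,0.0113,-0.053,0,0],[0,0,-0.467,0.0118,-0.0576,0,0],[0,0,-0.519,0.012,-0.062,0,0],[0,0,-0.571,0.012,-0.066,0,0],[0,0,-0.623,0.0118,-0.07,0,0],[0,0,-0.675,0.0114,-0.0746,0,0],[0,0,-0.727,0.0108,-0.079,0,0],[0,0,-0.779,0.01,-0.083,0,0],[0,0,-0.831,0.0088,-0.087,0,0],[0,0,-0.883,0.0075,-0.091,0,0],[0,0,-0.883,0.0075,-0.091,0,0]])

```text
time_s: 7.08
tcp_pos: [0.5256, -0.077, 0.0521]
eef_rot: [0.001, 0.636, 0.772, 0.001]
contact_force: [-0.5, -0.2, 0.2]
opening: -0.0
finger_force: 0.0
```

```bash
python3 - <<'E'
from h import *
o=get_obs();print(o['tcp_pos'],o['time_s'],o['contact_force'],o['moment'])
to([*jw(.0425,.07),.05],G+np.pi/2)
im=get_image('wrist');save('hh.png',im,k=1.3)
E
```

```text
[ 0.52563109 -0.07702294  0.05209666] 7.0833 [-0.50689882 -0.18666757  0.15637399] [-0.0304552   0.01166392  0.03237248]
rot [0.002  0.0008 0.0056] shift [-0.0024 -0.0007  0.0021] rows 0.07830125229885719 0.04775499205540527 yaw now 1.7633490412347768
```

View pics/hh.png

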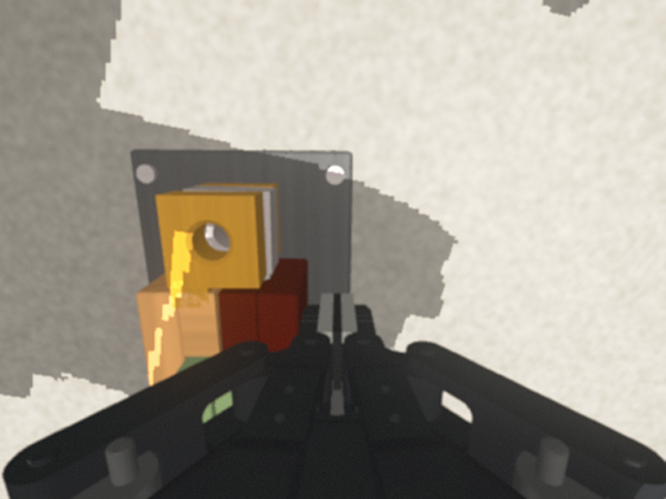

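The jaw is nearly shut; I can see the tongue edge at about [180, 210] under the brass tab. I'll push the rest of the way in small steps, watching the force.

>>> move_arm(plan=[[0,0,0,0,-0.002,0,0],[0,0,0,0,-0.004,0,0],[0,0,0,0,-0.006,0,0],[0,0,0,0,-0.006,0,0]])

```text
time_s: 7.47
tcp_pos: [0.524, -0.0785, 0.0514]
eef_rot: [0.003, 0.638, 0.77, 0.002]
contact_force: [18.4, 18.8, 0.6]
opening: -0.0
finger_force: 10.8
```

>>> move_arm(plan=[[0,0,0,0,-0.001,0,0],[0,0,0,0,-0.002,0,0],[0,0,0,0,-0.002,0,0]])

```text
time_s: 7.72
tcp_pos: [0.5239, -0.0786, 0.0515]
eef_rot: [0.004, 0.638, 0.77, 0.003]
contact_force: [28.1, 27.7, -6.7]
opening: -0.0002
finger_force: 16.1
```

The jaw is against its hard stop: the TCP stopped moving while the force rose to about 28 N. I'll back off, rise and go above the pin.

>>> move_arm(plan=[[0,0,0,0,0.015,0,0],[0,0,0,0,0.03,0,0],[0,0,0,0,0.03,-0.04,0],[0,0,0,0,0.03,-0.08,0],[0,0,0,0,0.03,-0.12,0.5],[0,0,0,0,0.03,-0.16,1],[0,0,0,0,0.03,-0.16,1],[0,0,0,0,0.03,-0.16,1]])

```text
time_s: 8.38
tcp_pos: [0.5488, -0.074, 0.2128]
eef_rot: [0.002, 0.638, 0.77, 0.001]
contact_force: [0.5, 0.6, -0.8]
opening: 0.048
finger_force: 0.0
```

```bash
python3 - <<'E'
from h import *
o=get_obs();print(o['tcp_pos'],o['time_s'],o['contact_force'])
to([.569,.181,.21],1.698)
E
```

```text
[ 0.54880711 -0.07401097  0.21279589] 8.3833 [ 0.52447921  0.55611585 -0.84001542]
rot [0.0047 0.0018 0.0607] shift [0.2468 0.0675 0.0026] rows 6.134879718467574 0.4871597001247176 yaw now 1.7586634003059383
```

>>> move_arm(plan=[[0.004,0,0.06,0.246,0.067,0.002,1],[0.004,0,0.06,0.246,0.067,0.002,1],[0.004,0,0.06,0.246,0.067,0.002,1],[0.004,0,0.06,0.246,0.067,0.002,1],[0.004,0,0.06,0.246,0.067,0.002,1],[0.004,0,0.06,0.246,0.067,0.002,1],[0.004,0,0.06,0.246,0.067,0.002,1],[0.004,0,0.06,0.246,0.067,0.002,1],[0.004,0,0.06,0.246,0.067,0.002,1]])

```text
time_s: 9.13
tcp_pos: [0.5663, 0.1803, 0.2069]
eef_rot: [-0.002, 0.66, 0.752, -0.003]
contact_force: [0.1, -0.3, -0.2]
opening: 0.0852
finger_force: 0.0
```

```bash
python3 - <<'E'
from h import *
import pickle
o=get_obs();print(o['tcp_pos'],o['time_s'],o['opening'])
c=camera_info('wrist');im=get_image('wrist');pickle.dump((c,im),open('v4.pkl','wb'))
c3,i3=pickle.load(open('v3.pkl','rb'))
r=redpix(im);print(r,redpix(i3));print('tri red',tri([(c,r[0][1]),(c3,redpix(i3)[0][1])]))
print('plane .10',onplane(c,r[0][1],.1),onplane(c3,redpix(i3)[0][1],.1))
for d in cut_out('wrist','pin')[:3]: print(d['conf'],d['position'],d['pixels'].sum())
to([.569,.181,.097],1.698)
E
```

```text
[0.56625166 0.18030839 0.20685604] 9.1333 0.08516719735278966
[(np.int32(9), array([119.2, 510.7])), (np.int32(2), array([134.5, 508. ])), (np.int32(1), array([124., 511.]))] [(np.int32(184), array([116.5, 235.6]))]
tri red [0.56708588 0.20618274 0.31858471]
plane .10 [0.75982621 0.27191133 0.1       ] [0.56919489 0.18167038 0.1       ]
0.95 [271.5, 275.0] 563
0.93 [191.7, 259.3] 599
0.83 [269.0, 225.5] 599
rot [-0.0054  0.0006  0.0008] shift [0.0016 0.0032 0.1104] rows 2.6479811754033054 0.04399260885072048 yaw now 1.6987834308879342
```

```bash
python3 - <<'E'
from h import *
import pickle
c,im=pickle.load(open('v4.pkl','rb'));c3,i3=pickle.load(open('v3.pkl','rb'))
print(proj(c,[.569,.181,.1]))
m=None
for d in cut_out('wrist','pin')[:4]: print(d['conf'],np.round(d['position']),im[d['pixels']].mean(0).round())
h=cv2.cvtColor(im,cv2.COLOR_RGB2HSV);r,cc=map(int,proj(c,[.569,.181,.1]))
b=h[r-30:r+31,cc-30:cc+31];m=(((b[...,0]<5)|(b[...,0]>174))&(b[...,1]>215)).astype(np.uint8)
n,l,s,ce=cv2.connectedComponentsWithStats(m)
for i in range(1,n):
  if s[i,4]>30: 
    q=(ce[i][1]+r-30,ce[i][0]+cc-30);print(s[i],np.round(q,1),'tri',tri([(c,q),(c3,redpix(i3)[0][1])]).round(4),onplane(c,q,.1).round(4))
save('i.png',im,k=1.5)
E
```

```text
(np.float64(196.38222994436103), np.float64(262.2509183816803))
0.95 [272. 275.] [192. 122. 138.]
0.93 [192. 259.] [157.  61.  30.]
0.83 [269. 226.] [171. 164. 148.]
[ 22  16  18  23 284] [194.1 262.1] tri [0.569  0.182  0.0961] [0.5686 0.183  0.1   ]
```

View pics/i.png

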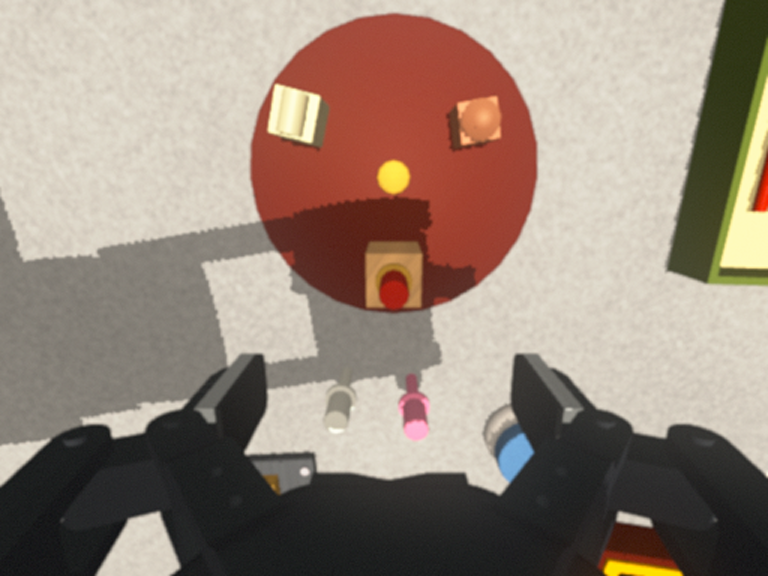

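The view shows the red pin in its block at [190, 262], the seals far from the fingers' path, and the look-alikes at [272, 226] and [273, 275] clear of it. I'll descend most of the way and check.

>>> move_arm(plan=[[-0.005,0,0,0.001,0.003,0.035,1],[-0.005,0,0,0.001,0.003,0.07,1],[-0.005,0,0,0.001,0.003,0.07,1],[-0.005,0,0,0.001,0.003,0.07,1]])

```text
time_s: 9.62
tcp_pos: [0.5686, 0.1804, 0.1371]
eef_rot: [-0.001, 0.661, 0.751, -0.001]
contact_force: [-0.1, -0.8, 1.2]
opening: 0.0855
finger_force: 0.0
```

```bash
python3 - <<'E'
from h import *
import pickle
o=get_obs();print(o['tcp_pos'],o['time_s'])
c=camera_info('wrist');im=get_image('wrist')
c3,i3=pickle.load(open('v3.pkl','rb'))
h=cv2.cvtColor(im,cv2.COLOR_RGB2HSV);r,cc=map(int,proj(c,[.569,.182,.09]));print(r,cc)
b=h[r-40:r+41,cc-40:cc+41];m=(((b[...,0]<5)|(b[...,0]>174))&(b[...,1]>215)).astype(np.uint8)
n,l,s,ce=cv2.connectedComponentsWithStats(m)
for i in range(1,n):
  if s[i,4]>60: 
    q=(ce[i][1]+r-40,ce[i][0]+cc-40);print(s[i],np.round(q,1),'tri',tri([(c,q),(c3,redpix(i3)[0][1])]).round(4),onplane(c,q,.095).round(4))
to([.569,.182,.098],1.698)
E
```

```text
[0.56864342 0.18040532 0.13709646] 9.6167
219 259
[ 27  24  26  36 604] [223.1 258.4] tri [0.5688 0.182  0.096 ] [0.5685 0.1816 0.095 ]
rot [0.0002 0.0003 0.0007] shift [ 0.0012 -0.0007  0.0407] rows 0.9764399725280404 0.006333293563896474 yaw now 1.6987113671056489
```

>>> move_arm(plan=[[0,0,0,0.001,0,0.02,1],[0,0,0,0.001,0,0.039,1],[0,0,0,0.001,0,0.039,1],[0,0,0,0.001,0,0.039,0.5],[0,0,0,0.001,0,0.039,0.3],[0,0,0,0.001,0,0.039,0.22],[0,0,0,0.001,0,0.039,0],[0,0,0,0.001,0,0.039,0],[0,0,0,0.001,0,0.039,0],[0,0,0,0.001,0,0.039,0],[0,0,0,0.001,0,0.039,0],[0,0,0,0.001,0,0.039,0]])

```text
time_s: 10.67
tcp_pos: [0.5702, 0.1829, 0.0998]
eef_rot: [0.001, 0.66, 0.751, 0.001]
contact_force: [-0.8, 0.0, 9.6]
opening: 0.0161
finger_force: 58.3
```

>>> move_arm(plan=[[0,0,0,0,0,-0.01,0],[0,0,0,0,0,-0.02,0],[0,0,0,0,0,-0.035,0],[0,0,0,0,0,-0.055,0],[0,0,0,0,0,-0.08,0],[0,0,0,0,0,-0.11,0],[0,0,0,0,0,-0.11,0],[0,0,0,0,0,-0.11,0]])

```text
time_s: 11.33
tcp_pos: [0.5706, 0.1831, 0.2116]
eef_rot: [0.002, 0.66, 0.751, 0.002]
contact_force: [0.7, -0.3, -0.6]
opening: 0.0157
finger_force: 58.6
```

```bash
python3 - <<'E'
from h import *
o=get_obs();print(o['tcp_pos'],o['time_s'],o['opening'],o['contact_force'],o['finger_force'])
c=camera_info('wrist');im=get_image('wrist');save('j0.png',im)
for d in cut_out('wrist','pin')[:4]: print(d['conf'],np.round(d['position']),d['pixels'].sum(),im[d['pixels']].mean(0).round())
t=np.array(o['tcp_pos']);print([np.round(proj(c,t+[0,0,z])) for z in(.008,-.024,-.07)])
to([*jw(0,.11),.19],1.758)
E
```

```text
[0.57061013 0.18311637 0.21155643] 11.3333 0.015684425559444673 [ 0.74219564 -0.26996706 -0.58008184] 58.597469329833984
0.74 [281. 268.] 221 [226. 155. 177.]
0.59 [117. 256.] 26783 [165.  79.  58.]
0.56 [250. 257.] 1832 [157.  54.  35.]
[array([265., 258.]), array([237., 258.]), array([211., 258.])]
rot [ 0.0008  0.0001 -0.058 ] shift [-0.217  -0.1219  0.0189] rows 5.985206027707067 0.46401438656002925 yaw now 1.7000200793130147
```

The pin is held: 58 N grip with the opening stopped at 16 mm. I'll carry it over the jig hole.

>>> move_arm(plan=[[0,0,-0.058,-0.217,-0.122,0,0],[0,0,-0.058,-0.217,-0.122,0,0],[0,0,-0.058,-0.217,-0.122,0,0],[0,0,-0.058,-0.217,-0.122,0,0],[0,0,-0.058,-0.217,-0.122,0,0],[0,0,-0.058,-0.217,-0.122,0,0],[0,0,-0.058,-0.217,-0.122,0,0],[0,0,-0.058,-0.217,-0.122,0.03,0],[0,0,-0.058,-0.217,-0.122,0.055,0],[0,0,-0.058,-0.217,-0.122,0.055,0],[0,0,-0.058,-0.217,-0.122,0.055,0],[0,0,-0.058,-0.217,-0.122,0.055,0]])

```text
time_s: 12.43
tcp_pos: [0.4767, -0.0479, 0.1543]
eef_rot: [0.0, 0.638, 0.77, 0.0]
contact_force: [-0.2, -0.4, -1.1]
opening: 0.016
finger_force: 58.8
```

```bash
python3 - <<'E'
from h import *
import pickle
o=get_obs();print(o['tcp_pos'],o['time_s'],o['opening'],o['finger_force'],o['eef_rot'])
c=camera_info('wrist');im=get_image('wrist');pickle.dump((c,im),open('v5.pkl','wb'))
t=np.array(o['tcp_pos'])
print('hole',proj(c,[*jw(0,.11),.06]),'foot',proj(c,t-[0,0,.0738]))
r,cc=map(int,proj(c,t-[0,0,.06]));print(r,cc);save('j.png',im,(r-75,r+75,cc-100,cc+100),4)
E
```

```text
[ 0.47666448 -0.04791354  0.15429787] 12.4333 0.01598970997730002 58.75222027301788 [8.33019636e-05 6.37781477e-01 7.70217344e-01 1.53138011e-04]
hole (np.float64(201.15522945707), np.float64(257.7467495623826)) foot (np.float64(208.97161138102965), np.float64(258.24982825921086))
215 258
```

View pics/j.png

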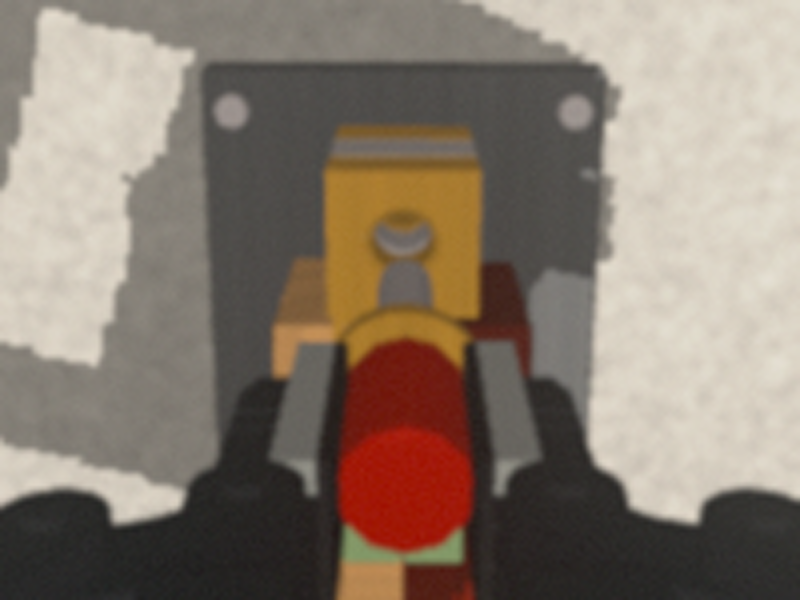

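The crop shows the pin upright between the pads, with its foot at about [208, 259] just in front of the hole at [199, 259]. It is centred left to right. The jig is shut, and the tongue hole shows through the brass one. Next I'll compute the fore-aft offset.

```bash
python3 - <<'E'
from h import *
import pickle
c,im=pickle.load(open('v5.pkl','rb'));t=np.array([.47666,-.04791,.1543])
tx=np.array([-np.sin(G),np.cos(G),0]);ty=np.array([np.cos(G),np.sin(G),0])
def rel(p): d=np.array(p)-t;return np.round([d@tx*1e3,d@ty*1e3],2)
full=lambda y,x:(140+y/4,158+x/4)
print('hole',rel(onplane(c,full(237,404),.06)))
print('top disc',rel(onplane(c,full(490,405),t[2]+.0062)))
print('bottom rim of red top',proj(c,t+[0,0,.0062]-.009*tx),'meas row',140+548/4)
zf=t[2]-.0738
for r in(.0025,.0035,.005): print('foot far rim',r,proj(c,[*(t[:2]),zf]+r*tx)[0],'shank far edge at 4mm up',proj(c,[*(t[:2]),zf+.004]+.005*tx)[0],'meas',140+260/4)
print('collar far rim',proj(c,t+[0,0,-.0238]+.012*tx),proj(c,t+[0,0,-.0278]+.012*tx),'meas',140+307/4)
E
```

```text
hole [1.53 0.6 ]
top disc [0.25 0.58]
bottom rim of red top (np.float64(279.46457726707155), np.float64(258.0368501396157)) meas row 277.0
foot far rim 0.0025 205.84545066197123 shank far edge at 4mm up 204.32830552120384 meas 205.0
foot far rim 0.0035 204.59113461640186 shank far edge at 4mm up 204.32830552120384 meas 205.0
foot far rim 0.005 202.7035819324537 shank far edge at 4mm up 204.32830552120384 meas 205.0
collar far rim (np.float64(217.35367334433255), np.float64(258.1306911649129)) (np.float64(214.94915732065832), np.float64(258.1421636586621)) meas 216.75
```

>>> move_arm(plan=[[0,0,0,0.0011,0,0,0],[0,0,0,0.0011,0,0.004,0],[0,0,0,0.0011,0,0.008,0],[0,0,0,0.0011,0,0.012,0],[0,0,0,0.0011,0,0.016,0],[0,0,0,0.0011,0,0.02,0],[0,0,0,0.0011,0,0.023,0],[0,0,0,0.0011,0,0.026,0],[0,0,0,0.0011,0,0.029,0],[0,0,0,0.0011,0,0.032,0],[0,0,0,0.0011,0,0.032,0]])

```text
time_s: 13.4
tcp_pos: [0.4761, -0.047, 0.1213]
eef_rot: [0.0, 0.638, 0.77, 0.0]
contact_force: [0.2, 0.3, -0.7]
opening: 0.0162
finger_force: 58.8
```

>>> move_arm(plan=[[0,0,0,0,0,0.003,0],[0,0,0,0,0,0.006,0],[0,0,0,0,0,0.009,0],[0,0,0,0,0,0.012,0],[0,0,0,0,0,0.015,0],[0,0,0,0,0,0.018,0],[0,0,0,0,0,0.021,0],[0,0,0,0,0,0.024,0],[0,0,0,0,0,0.027,0],[0,0,0,0,0,0.027,0]])

```text
time_s: 14.23
tcp_pos: [0.4762, -0.047, 0.0943]
eef_rot: [0.0, 0.638, 0.77, 0.0]
contact_force: [-0.1, 0.1, -0.6]
opening: 0.0158
finger_force: 58.8
```

Everything is free of force, so the foot is through all three holes. Now I'll press the collar down to its seat.

>>> move_arm(plan=[[0,0,0,0,0,0.002,0],[0,0,0,0,0,0.004,0],[0,0,0,0,0,0.0055,0],[0,0,0,0,0,0.007,0],[0,0,0,0,0,0.0085,0],[0,0,0,0,0,0.0085,0]])

```text
time_s: 14.73
tcp_pos: [0.4766, -0.0471, 0.0876]
eef_rot: [0.001, 0.638, 0.77, 0.001]
contact_force: [-9.2, 0.2, 36.4]
opening: 0.0157
finger_force: 63.1
```

The collar is seated: TCP at 0.0876 m as predicted, with 36 N pushing back. I'll ease off slightly, open and rise.

>>> move_arm(plan=[[0,0,0,0,0,-0.001,0],[0,0,0,0,0,-0.001,0.4],[0,0,0,0,0,-0.001,0.6],[0,0,0,0,0,-0.001,0.8],[0,0,0,0,0,-0.001,1],[0,0,0,0,0,-0.001,1],[0,0,0,0,0,-0.001,1],[0,0,0,0,0,-0.02,1],[0,0,0,0,0,-0.05,1],[0,0,0,0,0,-0.08,1],[0,0,0,0,0,-0.09,1],[0,0,0,0,0,-0.09,1],[0,0,0,0,0,-0.09,1]])

```text
time_s: 15.82
tcp_pos: [0.4765, -0.047, 0.1765]
eef_rot: [0.001, 0.638, 0.77, 0.001]
contact_force: [-0.5, -0.8, -0.8]
opening: 0.0853
finger_force: 0.0
```

```bash
python3 - <<'E'
from h import *
import pickle
o=get_obs();print(o['tcp_pos'],o['time_s'],o['opening'],o['contact_force'])
c=camera_info('wrist');im=get_image('wrist');pickle.dump((c,im),open('v6.pkl','wb'))
h=cv2.cvtColor(im,cv2.COLOR_RGB2HSV)
for z in(.094,.106):
  r,cc=proj(c,[.4762,-.0468,z]);print('expected top centre',z,r,cc)
r,cc=map(int,proj(c,[.4762,-.0468,.09]));b=h[r-40:r+41,cc-40:cc+41];m=(((b[...,0]<5)|(b[...,0]>174))&(b[...,1]>215)).astype(np.uint8)
n,l,s,ce=cv2.connectedComponentsWithStats(m)
for i in range(1,n):
  if s[i,4]>60: print(s[i]+[cc-40,r-40,0,0,0],ce[i][::-1]+[r-40,cc-40])
print('red rows expected if home: top near edge',proj(c,[.4762,-.0468,.094]-.009*np.array([-np.sin(G),np.cos(G),0]))[0],'far bottom',proj(c,[.4762,-.0468,.064]+.009*np.array([-np.sin(G),np.cos(G),0]))[0])
to([*jw(0,.046),.18],G+np.pi/2)
E
```

```text
[ 0.47652905 -0.04704109  0.17653467] 15.8167 0.08530627128719459 [-0.50861891 -0.83132907 -0.78216277]
expected top centre 0.094 204.9666700964369 257.67210901956355
expected top centre 0.106 209.93199850325797 257.64848402705735
[250 193  19  22 312] [204.125      258.93269231]
red rows expected if home: top near edge 215.66060031222332 far bottom 184.8630769631995
rot [0.0007 0.     0.0002] shift [-0.0652  0.     -0.0042] rows 1.5662414315852813 0.0054893994556178384 yaw now 1.7579781649723594
```

The pin stands alone at the home height: the red head's near edge is at row 214, against about 215 expected. Next I'll squeeze the jig at 46 mm from the hinge.

>>> move_arm(plan=[[0,0,0,-0.035,0,0,1],[0,0,0,-0.065,0,0,1],[0,0,0,-0.065,0,0,1],[0,0,0,-0.065,0,0.03,1],[0,0,0,-0.065,0,0.06,1],[0,0,0,-0.065,0,0.09,1],[0,0,0,-0.065,0,0.11,1],[0,0,0,-0.065,0,0.125,1],[0,0,0,-0.065,0,0.133,1],[0,0,0,-0.065,0,0.133,1],[0,0,0,-0.065,0,0.133,1]])

```text
time_s: 16.78
tcp_pos: [0.488, -0.1106, 0.0429]
eef_rot: [-0.0, 0.638, 0.77, -0.0]
contact_force: [0.3, -0.3, 0.8]
opening: 0.0852
finger_force: 0.0
```

```bash
python3 - <<'E'
from h import *
o=get_obs();print(o['tcp_pos'],o['time_s'],o['opening'],o['contact_force']);to([*jw(0,.046),.042],G+np.pi/2)
E
```

```text
[ 0.48803591 -0.11064073  0.04287444] 16.7833 0.0851939800458408 [ 0.28081534 -0.25515536  0.8102312 ]
rot [-0.0005 -0.0006  0.0002] shift [-0.0004  0.      0.0009] rows 0.022847244818574385 0.006744590643281316 yaw now 1.7580383801285742
```

>>> move_arm(plan=[[0,0,0,0,0,0,0.85],[0,0,0,0,0,0,0.75],[0,0,0,0,0,0,0.7],[0,0,0,0,0,0,0.66],[0,0,0,0,0,0,0.5],[0,0,0,0,0,0,0.2],[0,0,0,0,0,0,0],[0,0,0,0,0,0,0],[0,0,0,0,0,0,0],[0,0,0,0,0,0,0],[0,0,0,0,0,0,0],[0,0,0,0,0,0,0],[0,0,0,0,0,0,0],[0,0,0,0,0,0,0]])

```text
time_s: 17.95
tcp_pos: [0.4879, -0.1109, 0.0443]
eef_rot: [0.0, 0.638, 0.77, 0.0]
contact_force: [-7.7, -1.8, 14.4]
opening: 0.0548
finger_force: 61.8
```

```bash
python3 - <<'E'
from h import *
o=get_obs();print(o['tcp_pos'],o['time_s'],o['opening'],o['contact_force'],o['finger_force'])
im=get_image('wrist');c=camera_info('wrist')
for d in cut_out('wrist','pin')[:3]: print(d['conf'],np.round(d['position']),im[d['pixels']].mean(0).round())
print(proj(c,[.4762,-.0468,.08]))
for n,t in(('top','seal_a'),('top','paste_jar'),('top','inkstone'),('top','mallet'),('scene','seal_a')):
  get_image(n)
  print(n,t,[(round(d['conf'],2),np.round(d['position'])) for d in cut_out(n,t)[:3]])
E
```

```text
[ 0.4878897  -0.11087075  0.04425166] 17.95 0.0548046513826061 [-7.66306631 -1.84475417 14.38104429] 61.78574323654175
0.68 [127. 260.] [226.  72.  25.]
(np.float64(124.75014319137642), np.float64(259.12195632224217))
top seal_a [(0.67, array([187., 128.])), (0.31, array([183., 374.]))]
top paste_jar [(0.75, array([159., 212.]))]
top inkstone [(0.98, array([164., 339.]))]
top mallet [(0.94, array([185., 373.]))]
scene seal_a [(0.78, array([239., 398.])), (0.46, array([204., 394.]))]
```

The pads squeeze the shut jig at 62 N, the pin stands at its home position, and the seals, jar, inkstone and mallet are where they were. I'll hand in.

```bash
python3 -c "
from cell import *
print(sign_off())"
```

```text
the job is handed in; nothing more can be done
None
```

I handed the job in at about 18 s: the jig is shut, the red pin is seated with its collar on the brass tab, and the gripper is still squeezing the two halves at about 62 N. The seals, jar, mallet and inkstone looked unmoved in the last pictures; `sign_off()` returned no verdict.

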